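# Click the sliding weight onto the load lever of a lubricant tester

## Task

Take the brass sliding weight from the rack and slide it onto the free end of the tester's load lever, without forcing it, until the sprung ball under the bar clicks into the groove in the weight; let go and leave it held there by the ball. Leave the other two weights in the rack, and do not shift the grease cartridges, the sample jar or the grease tube.

Things in the scene. Friction and masses are not known exactly. Their poses are not given: they have to be found in the camera images.
- brass_weight_mid (a point): Brass-coloured sliding weight, a loose rectangular block of 0.46 to 0.70 kg: 44 mm wide (its x), 36 mm long (its y), 56 mm high (its z). Point: its centre, half-way up. A rectangular bore runs right through it along y. Half a turn about z leaves it the same. It stands on the rack, flat wide-apart sides (x) free to grasp from above
- brass_weight_bore (a point): Middle of the brass weight's bore, 2 mm above its centre. The bore is 15.6 mm wide (x), 23.6 mm high (z), 36 mm long (y). Its floor has a cross groove 9 mm long in y, midway along the weight right under this point, and 3.5 mm chamfers at both ends
- bar_end (a point): Centre of the end face at the free end of the tester's load lever: a fixed, level, oiled steel bar 14 mm wide (its x), 22 mm high (z), axis 135 mm above the bench. Its y points along the bar from the free end in to the machine; 235 mm of the bar stand clear of the machine. The last 10 mm taper by 3.5 mm on every side
- ball_stretch (a point): Point on the underside of the bar, 70 mm in from its free end (axes as at the end). A sprung steel ball, 12 mm across, stands 4 mm out of the underside; it is set for each machine and lies somewhere within 20 mm along the bar either side of this point, out of sight and not measured. Pressing it in takes 7 to 11 N. The weight is home when its groove is over the ball
- tester: Blue bench tester, fixed; motor 142 mm, fork 156 mm high. Origin: on the bench below the bar. Push along the bar that a weight needs: about 1 N; 6 to 12 N as its front edge meets the ball, some 18 mm before home; 1 to 6 N riding over it; then the click: the push drops below zero (it is drawn in), and 1 to 2 mm past home it rises over 5 N again. Let go within 1.5 mm of home, it stays
- steel_weight_mid (a point): The dark steel sliding weight, 44 x 48 x 56 mm, loose on the rack. Point: its centre. Bystander
- alu_weight_mid (a point): The pale aluminium sliding weight, 44 x 26 x 56 mm, loose on the rack. Point: its centre. Bystander
- rack: Low wooden board 84 x 262 mm, 12 mm thick, fixed, on which the three weights stand in a row along its y, 81 mm apart, bores along its y; thin strips 5 mm high lie between the places. Origin: centre of its underside
- black_cartridge: Black grease cartridge with a yellow band, 54 mm in diameter, 215 mm high, standing, loose. Origin: centre of its underside. Bystander
- blue_cartridge: White and blue grease cartridge, 54 mm in diameter, 215 mm high, standing, loose. Origin: centre of its underside. Bystander
- sample_jar: Amber glass sample jar with a white lid, 52 mm in diameter, 62 mm high, loose. Origin: centre of its underside. Bystander
- grease_tube: Green grease tube lying flat, 145 mm long, loose. Origin: under its middle. Bystander
Things that resemble listed ones, but are neither listed nor needed, are in the scene too. Of the things shaped like the part that bears brass_weight_mid, the brass one is meant.

How it is judged:
By the outcome, as a careful person would: the job done as asked, in the order asked, and still so for the second after the job is handed in, with the robot touching nothing.
It also fails if it takes over 61 s, if anything falls off the work surface, if the arm or the gripper's body presses on something with over 40 N, if the wrist force passes 120 N, or if a joint passes its speed limit or range.

## Robot

A 6-joint arm with a two-finger parallel gripper is mounted at the origin on the work surface. World frame = base frame: x ahead of the robot, y to its left, z up, the work surface at z = 0. Lengths are in m, angles in rad, forces in N, time in s.
With the tool pointing down it reaches from about 0.3 to 0.875 m from the base axis. Payload 4.2 kg.
Tool frame: the origin (TCP) lies at the very end of the fingers, on their centre line; the grasp point (between the pads) lies 19 mm behind it (ctrl.grip_depth is the distance from the TCP to the grasp point, in m); z points along the fingers, y is the line along which they close (so a half turn about z gives the same grasp; the last joint's range is limited). The gripper opens to 85 mm and grips with 20 to 120 N. Pads are 22 mm wide; open, the fingers measure 114 mm over their backs; the gripper's body (76 mm by 85 mm) begins 54 mm behind the grasp point. The pads swing forward as they close: fully open they stand 13 mm farther back than shut.
Start: joints at [1.327, 0.32, 1.565, -0, 1.257, -0.02], TCP at [0.128, 0.561, 0.231] pointing down, gripper open.
Joint ranges: [-3.11, 3.11], [-0.84, 2.01], [0.21, 2.61], [-1.34, 4.49], [0.05, 2.63], [-2.56, 2.56]. Speed limits (rad/s): [2.57, 2.57, 3.14, 3.14, 3.14, 3.14].

## Interface

Orientations are given as a 3x3 rotation matrix whose columns are the frame's x, y, z axes.
In Python, from cell import ctrl, cams gives the robot as it stands.
- The arm moves only by the tool arm_command, never from a script. Its argument "moves" is a list of rows, each a list of 7 numbers: the shift along the world's x, y, z in cm, then the turn, a rotation vector about the world's x, y, z in rad, then the closure in counts, from 0 (fully open) to 255 (shut). A call has 1 to 10 rows; each row is the pose to reach, as a shift and turn from the pose commanded when the call began; what a row does not reach only later rows make up. A row lasts 1/10 s, in which the tool goes at most 50 mm and 8.59 degrees, less where a joint would pass 70% of its speed; a pose out of reach is approached as far as the arm can. A call with a gripper value outside its range is refused whole. The fingers move at their own pace and stop on an object; "newtons" is the grip in N (left out, the last holds). Time passes only in rows, so rows that repeat a pose let the fingers close. It gives the time, the measured TCP pose, the force, the opening and the grip force at its end, in the units of the state.
- ctrl.read_state(): the state, without advancing time (a new reading comes with each control period).
- cams.read_camera(name): name is "side" or "top" or "wrist"; returns a dict with "image" (384x512x3 uint8, red, green, blue), "mtx" (3x3 intrinsics, pixels), "position" and "rotation" of the camera in the world. Camera axes: x right, y down, z forward; pixel columns grow to the right and rows downward; lengths in m; the calibration is good to about 2 mm. A picture is of the moment at which its call begins. There is no depth.
- ctrl.close_job(): hands the job in; it is judged then, once.
The state is a dict: "time_s": time; "joint_positions": joint angles; "joint_velocities": joint speeds; "effort": joint torques, N m; "position": TCP position; "ee_rot": TCP orientation; "wrist_force": force on the tool from outside, world axes, zero at the start; "wrist_torque": the same for the moment, N m; "width": opening from 0.0 (shut) to 1.0 (fully open); "finger_force": force on a finger pad.
Only numpy, scipy, OpenCV 4.12 (cv2) and the standard library are available. Lean on these libraries where they do the work, as an engineer would, in place of code of your own. Each camera call takes 0.05 s, during which the arm holds its last target. There are 200 camera calls.

## Working session

There is one attempt and no reset: what is moved stays moved. The work goes in short steps, Python scripts to look and compute and a tool call to move; the robot and the scene stay as the last step left them, time stands still between calls to the robot, and variables do not carry over. Pictures are saved under pics/ and viewed, at most 10 in all, crops included, and the job is handed in when it is done.

Besides the shell and the picture viewer there is one more tool, called as name(argument=value, ...) on one line, values as JSON. arm_command: Moves the arm, as the interface text tells. Its arguments: {"type":"object","properties":{"moves":{"type":"array"},"newtons":{"type":"number"}},"required":["moves"]}

```bash
mkdir -p pics
cat > h.py <<'E'
import numpy as np, cv2
from cell import ctrl, cams
def shot(n,f=None):
    c=cams.read_camera(n)
    if f: cv2.imwrite(f'pics/{f}.png',c['image'][:,:,::-1])
    return c
def ray(c,u,v):
    d=np.linalg.inv(np.array(c['mtx']))@[u,v,1.]; d=np.array(c['rotation'])@d
    return np.array(c['position']),d
def plane(c,u,v,z):
    p,d=ray(c,u,v); return p+d*(z-p[2])/d[2]
def proj(c,X):
    q=np.array(c['mtx'])@(np.array(c['rotation']).T@(np.array(X)-c['position'])); return q[:2]/q[2]
E
python3 - <<'E'
from h import *
import pickle
d={}
for n in('top','side','wrist'):
    c=shot(n); d[n]=c; print(n,np.round(c['position'],3),np.round(c['rotation'],2).tolist(),np.round(c['mtx'],0).tolist())
pickle.dump(d,open('d.pkl','wb'))
cv2.imwrite('pics/top.png',cv2.resize(d['top']['image'][:,:,::-1],(800,600),interpolation=cv2.INTER_CUBIC))
cv2.imwrite('pics/side.png',cv2.resize(d['side']['image'][:,:,::-1],(800,600),interpolation=cv2.INTER_CUBIC))
print(ctrl.read_state())
E
```

```text
top [ 0.42  -0.073  1.306] [[-0.02, -0.99, 0.11], [-1.0, 0.02, -0.01], [0.01, -0.11, -0.99]] [[356.0, 0.0, 253.0], [0.0, 356.0, 191.0], [0.0, 0.0, 1.0]]
side [ 0.516 -1.186  0.969] [[1.0, 0.0, 0.02], [-0.02, -0.61, 0.79], [0.02, -0.79, -0.61]] [[489.0, 0.0, 256.0], [0.0, 489.0, 192.0], [0.0, 0.0, 1.0]]
wrist [0.06  0.576 0.373] [[0.22, 0.94, 0.27], [0.98, -0.21, -0.06], [-0.0, 0.28, -0.96]] [[282.0, 0.0, 257.0], [0.0, 282.0, 193.0], [0.0, 0.0, 1.0]]
{'time_s': 0.15, 'joint_positions': array([ 1.32701089e+00,  3.20168864e-01,  1.56536644e+00,  6.04362573e-06,
        1.25738626e+00, -1.99957732e-02]), 'joint_velocities': array([-0.00064823, -0.00076074, -0.00382876,  0.00129862, -0.00068662,
       -0.00104187]), 'effort': array([-8.10447517e-06, -4.15842319e+01, -2.34346461e+01, -3.98488069e-06,
        5.91306205e-03, -2.94313587e-06]), 'position': array([0.12752119, 0.56033466, 0.23067428]), 'ee_rot': array([[-9.75063008e-01,  2.21927972e-01, -3.26348250e-04],
       [ 2.21928210e-01,  9.75062157e-01, -1.28822632e-03],
       [ 3.23163748e-05, -1.32852771e-03, -9.99999117e-01]]), 'wrist_force': array([ 0.66948538,  0.73980995, -0.58369835]), 'wrist_torque': array([ 0.0549626 ,  0.01877873, -0.00104688]), 'finger_force': 0.0, 'width': 1.0025096404781988}
```

View pics/top.png

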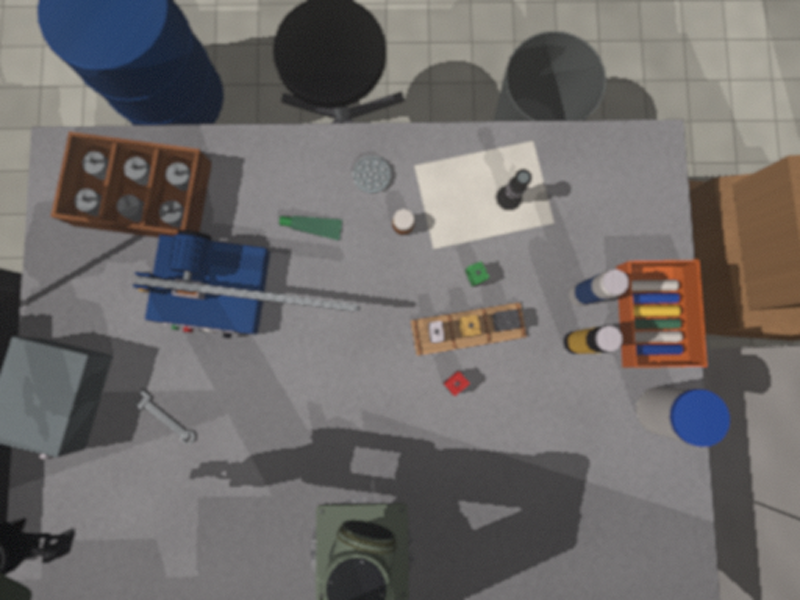

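View pics/side.png

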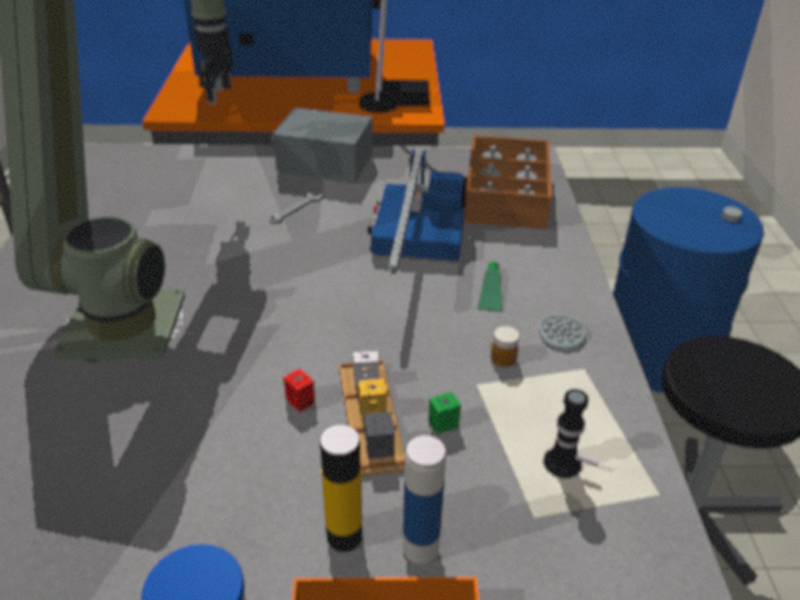

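The top view shows the brass weight at about (471,324) in the middle of the rack, with aluminium at (437,331) and steel at (508,318). The bar's free end is near (357,307), and the bar runs left to (135,280). The side view shows the same: brass at (373,393), bar end at (395,265). Next I measure these with masks and rays.

Run:
```python
from h import *
import pickle
d=pickle.load(open('d.pkl','rb'))
t=d['top'];s=d['side']
def hsv(c): return cv2.cvtColor(c['image'],cv2.COLOR_RGB2HSV)
def mask(c,lo,hi,box):
    m=cv2.inRange(hsv(c),lo,hi); k=np.zeros_like(m); x0,y0,x1,y1=box; k[y0:y1,x0:x1]=m[y0:y1,x0:x1]; return k
# rack in top (wood) and brass
print('px brass top',hsv(t)[207,296:310].tolist())
print('rack px',hsv(t)[200:222,285].tolist())
m=mask(t,(18,110,110),(32,255,255),(285,195,315,220)); ys,xs=np.nonzero(m); print('brass',len(xs),xs.mean(),ys.mean(),xs.min(),xs.max(),ys.min(),ys.max())
print(plane(t,xs.mean(),ys.mean(),.068))
r=mask(t,(8,70,90),(32,255,255),(258,190,340,230)); cs=max(cv2.findContours(r,0,2)[0],key=cv2.contourArea)
R=cv2.minAreaRect(np.vstack([c.reshape(-1,2) for c in cv2.findContours(r,0,2)[0]])); print('rack',R); bp=cv2.boxPoints(R); 
P=np.array([plane(t,*p,.012) for p in bp]); print(np.round(P,4), P.mean(0))
# bar columns in top: profile of brightness, per column
g=cv2.cvtColor(t['image'],cv2.COLOR_RGB2GRAY).astype(float)
for x in range(175,232,5): print(x, g[170:206,x].astype(int).tolist())
print(g[196,220:240],g[197,220:240])
cv2.imwrite('pics/c.png',np.hstack([cv2.resize(t['image'][165:235,165:345,::-1],None,fx=4,fy=4,interpolation=2)]))
```

```text
px brass top [[19, 136, 176], [18, 136, 190], [18, 135, 187], [18, 128, 170], [17, 98, 136], [16, 71, 111], [17, 94, 128], [18, 127, 161], [18, 136, 182], [18, 137, 182], [18, 128, 159], [16, 110, 123], [15, 95, 102], [14, 90, 93]]
rack px [[10, 20, 116], [12, 72, 127], [14, 105, 153], [14, 108, 168], [15, 108, 166], [15, 107, 152], [15, 102, 117], [14, 90, 99], [13, 96, 96], [14, 94, 98], [14, 96, 101], [14, 92, 103], [14, 90, 99], [13, 86, 98], [14, 88, 98], [14, 91, 98], [15, 89, 100], [14, 91, 109], [15, 104, 133], [15, 107, 162], [14, 106, 168], [15, 106, 166]]
brass 138 300.2028985507246 208.268115942029 294 307 202 214
[ 0.49699389 -0.24722477  0.068     ]
rack ((299.51348876953125, 210.08108520507812), (22.687061309814453, 71.34915924072266), 80.53767395019531)
[[ 0.5155 -0.118   0.012 ]
 [ 0.5544 -0.3764  0.012 ]
 [ 0.4724 -0.3866  0.012 ]
 [ 0.4342 -0.1298  0.012 ]] [ 0.4941146 -0.2527047  0.012    ]
175 [84, 85, 81, 85, 85, 85, 85, 84, 83, 83, 83, 82, 84, 84, 83, 82, 85, 97, 120, 140, 140, 133, 113, 92, 80, 82, 82, 84, 86, 84, 84, 84, 84, 81, 83, 82]
180 [85, 86, 85, 84, 8
[... 1459 characters left out ...]
5, 135, 135, 135, 135, 134, 134, 132, 120, 96, 85, 85, 87, 95, 113, 136, 147, 147, 145, 136, 124, 132, 136, 136, 136, 136, 136, 136]
225 [137, 134, 136, 136, 136, 138, 139, 138, 138, 137, 137, 135, 136, 135, 134, 137, 134, 124, 99, 85, 87, 91, 106, 122, 129, 141, 145, 148, 141, 128, 130, 135, 135, 136, 135, 135]
230 [135, 136, 133, 135, 137, 136, 135, 135, 134, 136, 136, 135, 136, 132, 135, 135, 135, 131, 117, 96, 84, 85, 90, 107, 125, 127, 118, 114, 120, 129, 134, 135, 135, 134, 135, 133]
[145. 146. 145. 146. 148. 145. 141. 133. 119. 109. 118. 131. 136. 135.
 134. 134. 132. 132. 132. 132.] [136. 137. 139. 145. 146. 148. 139. 129. 116. 106. 114. 129. 136. 134.
 133. 135. 133. 131. 130. 132.]
```

View pics/c.png

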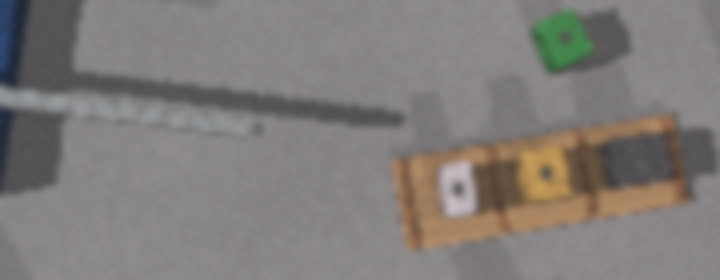

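The crop confirms the brass block at crop pixel (545,173) and the bar's free end at (255,128). I'll move above the brass weight to look from near, turning the tool so it closes along the weight's x.

arm_command(moves=[[18,-40,0,0,0,-1.2,0],[18,-40,0,0,0,-1.2,0],[18,-40,0,0,0,-1.2,0],[18,-40,0,0,0,-1.2,0],[18,-40,0,0,0,-1.2,0],[18,-40,0,0,0,-1.2,0],[18,-40,0,0,0,-1.2,0],[18,-40,0,0,0,-1.2,0],[18,-40,0,0,0,-1.2,0],[18,-40,0,0,0,-1.2,0]])

```text
time_s: 1.15
position: [0.3086, 0.1571, 0.2313]
ee_rot: [[-0.139, 0.99, 0.001], [0.99, 0.139, -0.001], [-0.001, 0.0, -1.0]]
wrist_force: [0.2, 1.1, 0.1]
width: 0.998
finger_force: 0.0
```

arm_command(moves=[[18.5,-41,-2.5,0,0,0,0],[18.5,-41,-2.5,0,0,0,0],[18.5,-41,-2.5,0,0,0,0],[18.5,-41,-2.5,0,0,0,0],[18.5,-41,-2.5,0,0,0,0],[18.5,-41,-2.5,0,0,0,0],[18.5,-41,-2.5,0,0,0,0],[18.5,-41,-2.5,0,0,0,0],[18.5,-41,-2.5,0,0,0,0],[18.5,-41,-2.5,0,0,0,0]])

```text
time_s: 2.15
position: [0.4951, -0.2532, 0.2048]
ee_rot: [[-0.143, 0.99, 0.001], [0.99, 0.143, -0.001], [-0.001, 0.0, -1.0]]
wrist_force: [0.1, 0.4, -0.1]
width: 1.001
finger_force: 0.0
```

Run:
```python
from h import *
s=ctrl.read_state(); print(s['time_s'],s['position'],s['ee_rot'].round(3).tolist())
c=shot('wrist')
import pickle; pickle.dump(c,open('w1.pkl','wb'))
print(c['position'],c['rotation'].round(3).tolist())
cv2.imwrite('pics/w1.png',cv2.resize(c['image'][:,:,::-1],(800,600),interpolation=2))
```

```text
2.15 [ 0.49514518 -0.25324838  0.20482072] [[-0.143, 0.99, 0.001], [0.99, 0.143, -0.001], [-0.001, 0.0, -1.0]]
[ 0.48625189 -0.18339811  0.34728747] [[0.99, 0.138, 0.041], [0.144, -0.95, -0.277], [0.001, 0.28, -0.96]]
```

View pics/w1.png

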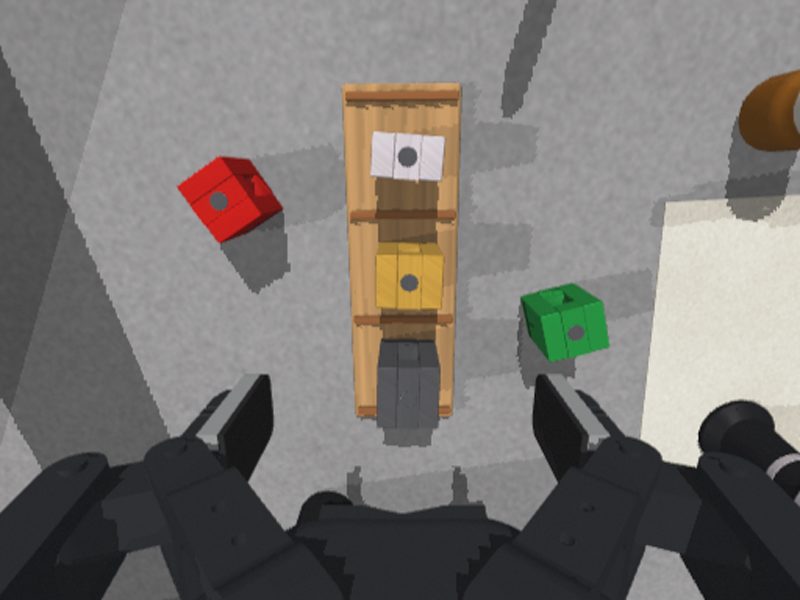

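The wrist view shows the brass top face from about (376,251) to (443,310), with its dark dot at (409,283). The weight stands square to the rack.

Run:
```python
from h import *
import pickle
c=pickle.load(open('w1.pkl','rb'))
I=c['image'];H=cv2.cvtColor(I,cv2.COLOR_RGB2HSV)
print([proj(c,[0.495,-0.253,z]) for z in (.205,.068)])
x0,y0,x1,y1=225,145,300,210
sub=H[y0:y1,x0:x1]
print('col v',sub[:,47,2].tolist());print('row',sub[35,:].tolist())
m=cv2.inRange(sub,(19,120,150),(30,255,255))
cn=max(cv2.findContours(m,0,2)[0],key=cv2.contourArea)
print(cv2.boundingRect(cn))
R=cv2.minAreaRect(cn);b=cv2.boxPoints(R)+[x0,y0];print(R,b.tolist())
P=np.array([plane(c,*p,.068) for p in b]);print(P.round(4),P.mean(0).round(4))
# per-row left/right edges -> yaw
L=[];Rr=[]
for r in range(8,m.shape[0]):
    xs=np.nonzero(m[r])[0]
    if len(xs)>30: L.append(plane(c,x0+xs.min()-.5,y0+r,.068)[:2]);Rr.append(plane(c,x0+xs.max()+.5,y0+r,.068)[:2])
for A in(L,Rr):
    A=np.array(A)[4:-3];k=np.polyfit(A[:,1],A[:,0],1);print('x=%.4f*y+%.4f'%tuple(k), len(A), 'mean',A.mean(0))
d=cv2.inRange(sub,(0,0,0),(179,80,120))[25:50,35:60];ys,xs=np.nonzero(d);print('dot',len(xs),plane(c,xs.mean()+35+x0,ys.mean()+25+y0,.068))
```

```text
[array([254.65578718, 242.59919876]), array([255.73889448, 182.27266627])]
col v [117, 117, 118, 117, 116, 103, 96, 96, 96, 96, 94, 140, 159, 160, 160, 161, 162, 160, 193, 206, 208, 211, 208, 209, 210, 208, 208, 209, 209, 208, 204, 201, 201, 201, 201, 203, 204, 205, 203, 200, 200, 202, 202, 204, 204, 206, 209, 212, 208, 206, 204, 208, 157, 113, 111, 111, 91, 77, 88, 94, 94, 96, 105, 111, 111]
row [[16, 120, 187], [16, 122, 193], [16, 122, 193], [16, 123, 199], [16, 124, 202], [16, 123, 201], [16, 122, 192], [16, 124, 185], [16, 122, 192], [16, 122, 196], [16, 122, 196], [16, 122, 195], [16, 122, 195], [16, 121, 190], [16, 123, 184], [18, 142, 167], [20, 170, 203], [20, 168, 190], [20, 168, 203], [20, 169, 201], [20, 168, 200], [20, 167, 201], [20, 171, 200], [20, 169, 198], [20, 168, 199], [20, 167, 201], [20, 169, 204], [20, 171, 206], [20, 167, 188], [20, 165, 148], [20, 165, 199], [19, 66, 109], [105, 11, 89], [113, 11, 89], [113, 11, 90], [120, 11, 89], [120, 11, 90], [110, 9, 89], [120, 8, 90], [120, 11, 90], [120, 11, 90], [135, 6, 89], [18, 83, 120], [20, 169, 204], [20, 169, 
[... 169 characters left out ...]
, 169, 204], [20, 170, 206], [20, 168, 202], [18, 140, 144], [16, 122, 172], [15, 121, 168], [16, 122, 165], [15, 120, 161], [16, 121, 162], [15, 121, 168], [16, 121, 160], [15, 114, 148], [13, 19, 123], [0, 0, 135], [0, 2, 135], [0, 0, 135], [0, 2, 137], [150, 2, 138], [150, 2, 138], [0, 0, 141]]
(16, 10, 43, 43)
((37.0, 31.0), (42.0, 42.0), 0.0) [[241.0, 197.0], [241.0, 155.0], [283.0, 155.0], [283.0, 197.0]]
[[ 0.4821 -0.2707  0.068 ]
 [ 0.4766 -0.2275  0.068 ]
 [ 0.5178 -0.2215  0.068 ]
 [ 0.5252 -0.2645  0.068 ]] [ 0.5004 -0.2461  0.068 ]
x=-0.1186*y+0.4494 31 mean [ 0.47889213 -0.24899714]
x=-0.1464*y+0.4858 31 mean [ 0.52136921 -0.24284576]
dot 64 [ 0.50185728 -0.25021159  0.068     ]
```

arm_command(moves=[[0.6,0.3,-8,0,0,0,0],[0.6,0.3,-8,0,0,0,0],[0.6,0.3,-12,0,0,0,0],[0.6,0.3,-15,0,0,0,0],[0.6,0.3,-17,0,0,0,0],[0.6,0.3,-18.1,0,0,0,0],[0.6,0.3,-18.1,0,0,0,0],[0.6,0.3,-18.1,0,0,0,0],[0.6,0.3,-18.1,0,0,0,60]], newtons=60)

```text
time_s: 3.1
position: [0.4996, -0.2464, 0.0268]
ee_rot: [[-0.147, 0.989, 0.003], [0.989, 0.147, -0.001], [-0.002, 0.002, -1.0]]
wrist_force: [0.2, -0.1, 0.3]
width: 0.86
finger_force: 0.0
```

arm_command(moves=[[0,0,0,0,0,0,255],[0,0,0,0,0,0,255],[0,0,0,0,0,0,255],[0,0,0,0,0,0,255],[0,0,0,0,0,0,255],[0,0,0,0,0,0,255],[0,0,0,0,0,0,255],[0,0,0,0,0,0,255]])

```text
time_s: 3.9
position: [0.4989, -0.2467, 0.0264]
ee_rot: [[-0.146, 0.989, 0.001], [0.989, 0.146, -0.001], [-0.001, 0.001, -1.0]]
wrist_force: [-1.6, 0.6, 6.1]
width: 0.506
finger_force: 62.7
```

arm_command(moves=[[0,0,2,0,0,0,255],[0,0,5,0,0,0,255],[0,0,9,0,0,0,255],[0,0,13,0,0,-0.15,255],[0,3,16,0,0,-0.28,255],[0,5,16,0,0,-0.28,255],[0,5,16,0,0,-0.28,255],[0,5,16,0,0,-0.28,255],[0,5,16,0,0,-0.28,255]])

```text
time_s: 4.8
position: [0.4979, -0.1966, 0.1841]
ee_rot: [[0.133, 0.991, -0.002], [0.991, -0.133, 0.001], [0.0, -0.002, -1.0]]
wrist_force: [0.7, 1.0, -6.1]
width: 0.508
finger_force: 63.0
```

Run:
```python
from h import *
import pickle
t=pickle.load(open('d.pkl','rb'))['top']
print('bar end top est',plane(t,228.6,196.5,.146),plane(t,190,191.5,.146))
s=ctrl.read_state(); print(s['position'],s['ee_rot'].round(4).tolist(),s['wrist_force'],s['width'])
c=shot('wrist')
pickle.dump(c,open('w2.pkl','wb'))
cv2.imwrite('pics/w2.png',cv2.resize(c['image'][:,:,::-1],(800,600),interpolation=2))
```

```text
bar end top est [ 0.53446046 -0.00305886  0.146     ] [0.55292686 0.12306683 0.146     ]
[ 0.49792856 -0.19660379  0.1840866 ] [[0.1328, 0.9911, -0.0023], [0.9911, -0.1328, 0.0005], [0.0002, -0.0024, -1.0]] [ 0.72395803  1.00788583 -6.06300249] 0.5081892459485371
```

View pics/w2.png

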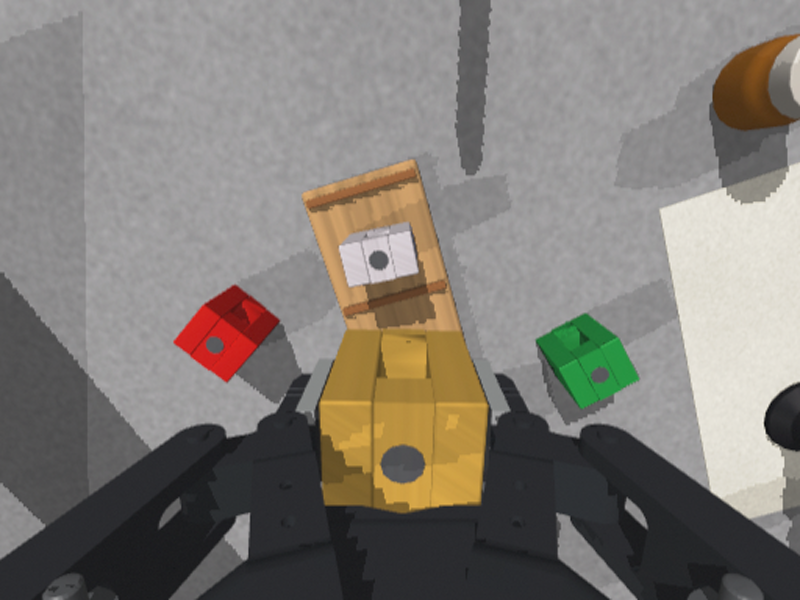

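The weight is held square in the fingers with its bore visible at about (405,355), and the other weights are still on the rack. I'll hover just short of the bar's end to measure the bar from near.

arm_command(moves=[[2.8,13.6,2,0,0,0,255],[2.8,13.6,2,0,0,0,255],[2.8,13.6,2,0,0,0,255],[2.8,13.6,2,0,0,0,255],[2.8,13.6,2,0,0,0,255],[2.8,13.6,2,0,0,0,255]])

```text
time_s: 5.45
position: [0.5263, -0.0613, 0.2047]
ee_rot: [[0.133, 0.991, -0.001], [0.991, -0.133, -0.0], [-0.001, -0.001, -1.0]]
wrist_force: [-0.3, -0.7, -6.9]
width: 0.507
finger_force: 63.0
```

Run:
```python
from h import *
import pickle
s=ctrl.read_state(); print(s['time_s'],s['position'],s['ee_rot'].round(4).tolist(),s['wrist_force'],s['width'])
c=shot('wrist');si=shot('side')
pickle.dump((c,si,s['position'],s['ee_rot']),open('w3.pkl','wb'))
print('expected',proj(c,[.5345,-.003,.146]),proj(c,[.545,.06,.146]),'side',proj(si,[.5345,-.003,.146]))
a=cv2.resize(c['image'][:,:,::-1],(640,480),interpolation=2)[:480]
u,v=proj(si,[.53,-.03,.15]).astype(int)
b=cv2.resize(si['image'][v-60:v+60,u-20:u+20,::-1],(160,480),interpolation=2)
cv2.imwrite('pics/w3.png',np.hstack([a,b]));print(u,v)
```

```text
5.45 [ 0.52626835 -0.06133544  0.20466561] [[0.1335, 0.9911, -0.0014], [0.9911, -0.1335, -0.0005], [-0.0006, -0.0013, -1.0]] [-0.33409127 -0.67389046 -6.85872195] 0.5073876682280102
expected [255.91719508 128.48786326] [258.94902741  25.22757194] side [250.83107437 169.44070015]
249 173
```

View pics/w3.png

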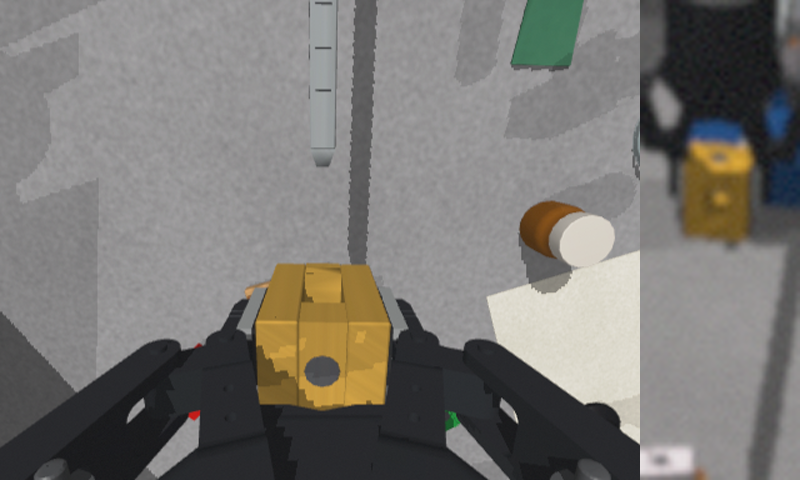

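The wrist view shows the bar end at (322,165) in the 640-px picture. The bar runs straight up the picture, and the weight in the fingers is nearly in line with it. Next I compute the lateral and yaw offsets.

Run:
```python
from h import *
import pickle
c,si,p,R=pickle.load(open('w3.pkl','rb'))
G=cv2.cvtColor(c['image'],cv2.COLOR_RGB2GRAY).astype(float);H=cv2.cvtColor(c['image'],cv2.COLOR_RGB2HSV)
print(G[60,240:280].astype(int).tolist());print(G[110,240:280].astype(int).tolist());print('col258',G[100:140,257].astype(int).tolist())
# bar edges by strongest gradients
B=[]
for v in range(3,115,3):
    g=np.gradient(cv2.GaussianBlur(G[v:v+1,238:276],(5,1),0)[0])
    def sub(k):
        return k
    l=238+np.argmax(np.abs(g[3:16]))+3; r=238+np.argmax(np.abs(g[24:38]))+24
    B.append((v,l,r))
B=np.array(B);print(B[::6].tolist())
print('hsv weight row',[H[290,u].tolist() for u in (204,206,208,305,310,312,314)])
m=cv2.inRange(H,(17,120,100),(30,255,255))
W=[]
for v in range(262,318,4):
    xs=np.nonzero(m[v,190:330])[0]+190; W.append((v,xs.min(),xs.max()))
W=np.array(W);print(W.tolist())
zt=p[2]+.0136+.028
Rl=lambda X:(R.T@(X-p))  # tool coords
Lb=np.array([[Rl(plane(c,l,v,.146)),Rl(plane(c,r,v,.146))] for v,l,r in B])
mid=Lb.mean(1);w=np.abs(Lb[:,1,1]-Lb[:,0,1])
ok=abs(w-np.median(w))<.002
k=np.polyfit(mid[ok,0],mid[ok,1],1);print('bar in tool: y=%.4f x + %.4f'%tuple(k),'width',np.median(w),'n',ok.sum())
for n,q in(('left',Lb[:,0]),('right',Lb[:,1])): print(n,np.polyfit(q[ok,0],q[ok,1],1))
Lw=np.array([[Rl(plane(c,l-.5,v,zt)),Rl(plane(c,r+.5,v,zt))] for v,l,r in W]);mw=Lw.mean(1)
print('weight in tool y', mw[:,1].round(4), 'x',mw[:,0].round(4),'w',np.abs(Lw[:,1,1]-Lw[:,0,1]).round(4))
print('end',Rl(plane(c,257.6,132,.142)), Rl(plane(c,257.6,119,.146)))
print('slope weight',np.polyfit(mw[:,0],mw[:,1],1))
d=cv2.inRange(H,(0,0,0),(179,90,130));ys,xs=np.nonzero(d[282:312,240:275]);print('dot',Rl(plane(c,xs.mean()+240,ys.mean()+282,zt)))
```

```text
[155, 158, 159, 159, 158, 155, 152, 150, 159, 159, 159, 160, 160, 161, 161, 161, 160, 160, 161, 161, 161, 160, 157, 154, 154, 154, 153, 152, 123, 128, 149, 152, 153, 155, 153, 151, 149, 150, 153, 155]
[147, 149, 150, 150, 151, 151, 152, 153, 151, 157, 157, 160, 159, 160, 160, 159, 159, 161, 161, 161, 158, 158, 155, 155, 154, 154, 152, 132, 111, 149, 150, 147, 145, 145, 145, 145, 146, 149, 151, 151]
col258 [161, 161, 161, 161, 161, 161, 161, 161, 161, 161, 161, 161, 161, 161, 161, 162, 161, 160, 124, 140, 154, 148, 142, 136, 131, 126, 120, 116, 112, 106, 100, 92, 86, 112, 134, 140, 142, 142, 142, 142]
[[3, 248, 265], [21, 248, 270], [39, 252, 270], [57, 248, 270], [75, 248, 267], [93, 243, 267], [111, 249, 266]]
hsv weight row [[15, 16, 31], [20, 161, 95], [20, 159, 98], [20, 168, 193], [18, 89, 66], [105, 10, 51], [105, 24, 42]]
[[262, 204, 311], [266, 205, 311], [270, 205, 311], [274, 205, 310], [278, 207, 310], [282, 209, 310], [286, 211, 310], [290, 217, 309], [294, 209, 309], [298, 208, 309], [302, 214, 308], [306, 209, 308], [310, 207, 308], [314, 207, 307]]
bar in tool: y=0.0129 x + 0.0007 width 0.012717152672774842 n 33
left [ 0.0041129  -0.00493033]
right [0.02175606 0.00630925]
weight in tool y [0.0014 0.0017 0.0017 0.0015 0.0019 0.0023 0.0027 0.0037 0.0021 0.0019
 0.0029 0.0019 0.0015 0.0012] x [ 0.0125  0.0107  0.0089  0.007   0.0052  0.0033  0.0014 -0.0005 -0.0024
 -0.0044 -0.0063 -0.0083 -0.0103 -0.0123] w [0.0433 0.0431 0.0433 0.043  0.0424 0.0418 0.0412 0.0385 0.042  0.0426
 0.0398 0.0421 0.0432 0.0429]
end [0.05627584 0.0016247  0.06262796] [0.06534088 0.00161477 0.05862223]
slope weight [-0.00833762  0.00201717]
dot [-0.00368827  0.001336   -0.04159941]
```

arm_command(moves=[[0.03,0,-5,0,0,0,255],[0.03,0,-7.5,0,0,0,255],[0.03,0,-8.5,0,0,0,255],[0.03,0,-8.5,0,0,0,255],[0.03,0,-8.5,0,0,0,255],[0.03,0,-8.5,0,0,0,255]])

```text
time_s: 6.15
position: [0.5283, -0.0607, 0.1221]
ee_rot: [[0.133, 0.991, 0.004], [0.991, -0.133, -0.001], [-0.0, 0.004, -1.0]]
wrist_force: [0.3, -0.3, -6.3]
width: 0.509
finger_force: 63.2
```

Run:
```python
from h import *
import pickle
s=ctrl.read_state(); p=s['position'];R=s['ee_rot'];print(s['time_s'],p,R.round(4).tolist(),s['wrist_force'],s['wrist_torque'])
c=shot('wrist')
pickle.dump((c,p,R),open('w4.pkl','wb'))
inv=lambda q:proj(c,p+R@np.array(q))
print('pred end top edge',inv([.056,.0016,-(.1425-p[2])]),'weight top front',inv([.0145,.0016,-.0416]))
cv2.imwrite('pics/w4.png',cv2.resize(c['image'][:330,130:400,::-1],None,fx=1.8,fy=1.8,interpolation=2))
G=cv2.cvtColor(c['image'],cv2.COLOR_RGB2GRAY).astype(int)
for v in(5,25,45,65):print(v,G[v,235:285].tolist())
```

```text
6.15 [ 0.52834644 -0.06073241  0.12210765] [[0.133, 0.9911, 0.004], [0.9911, -0.133, -0.0006], [-0.0, 0.004, -1.0]] [ 0.29111776 -0.27569963 -6.33188146] [ 0.03338609 -0.0112297   0.0266001 ]
pred end top edge [257.781976   146.36555175] weight top front [257.82806991 257.47654986]
5 [137, 156, 160, 160, 161, 161, 161, 162, 163, 163, 162, 162, 162, 162, 162, 163, 162, 164, 163, 164, 164, 164, 163, 162, 161, 160, 158, 157, 156, 157, 156, 154, 155, 153, 152, 148, 120, 97, 157, 159, 160, 161, 161, 160, 159, 158, 157, 158, 157, 156]
25 [134, 155, 159, 160, 160, 160, 161, 162, 160, 163, 162, 163, 163, 162, 163, 163, 163, 163, 163, 163, 164, 164, 163, 161, 161, 159, 157, 156, 155, 155, 155, 154, 155, 153, 152, 139, 115, 118, 161, 161, 160, 158, 157, 155, 154, 152, 150, 148, 149, 149]
45 [103, 157, 159, 161, 160, 160, 159, 130, 58, 59, 58, 58, 58, 58, 59, 59, 58, 59, 57, 60, 59, 58, 59, 59, 59, 59, 58, 58, 58, 71, 155, 154, 154, 154, 153, 128, 104, 132, 155, 156, 157, 155, 154, 152, 151, 152, 154, 155, 156, 155]
65 [154, 150, 158, 161, 160, 161, 161, 161, 161, 163, 163, 162, 161, 162, 161, 162, 161, 163, 163, 162, 163, 164, 162, 161, 159, 157, 156, 156, 156, 155, 154, 154, 154, 153, 149, 121, 107, 153, 154, 152, 152, 152, 151, 152, 152, 151, 150, 152, 154, 155]
```

View pics/w4.png

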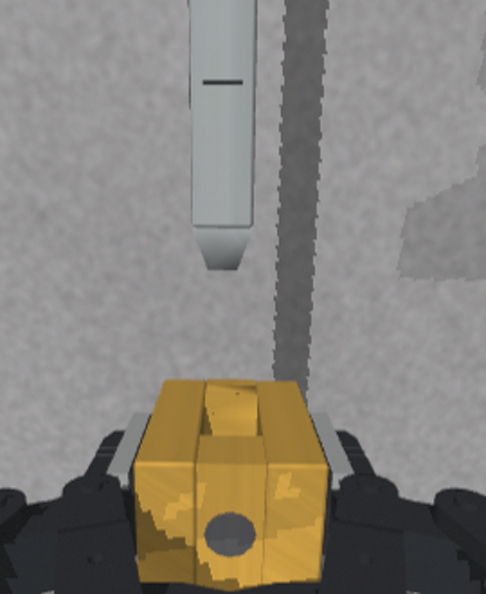

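The lowered view shows the bar's mid-line at crop x≈222 and the weight's at ≈231. The weight is about 2 mm too far in +x, which matches the measured TCP drift, and it is 2.5 mm high. I'll correct both while still clear of the bar.

arm_command(moves=[[-0.2,0,-0.25,0,0,0,255],[-0.2,0,-0.25,0,0,0,255],[-0.2,0,-0.25,0,0,0,255],[-0.2,0,-0.25,0,0,0,255],[-0.2,0,-0.25,0,0,0,255]])

```text
time_s: 6.7
position: [0.525, -0.0603, 0.1179]
ee_rot: [[0.133, 0.991, 0.0], [0.991, -0.133, -0.0], [-0.0, 0.0, -1.0]]
wrist_force: [0.2, -0.2, -5.9]
width: 0.509
finger_force: 63.3
```

```bash
cat > chk.py <<'E'
from h import *
s=ctrl.read_state(); p=s['position'];R=s['ee_rot'];print(s['time_s'],p,R.round(4).tolist(),s['wrist_force'],s['wrist_torque'])
c=shot('wrist');G=cv2.cvtColor(c['image'],cv2.COLOR_RGB2GRAY).astype(float);H=cv2.cvtColor(c['image'],cv2.COLOR_RGB2HSV)
Rl=lambda X:R.T@(X-p)
for v in(5,25,60,80,95,115):
    dk=225+np.argmin(G[v,225:290][35:])+35  # dark right edge
    r=G[v,215:300]; g=np.diff(r)
    l=215+np.argmax(np.abs(g[:30]))+1
    print(v,l,dk+1,'mid tool y',Rl(plane(c,(l+dk+1)/2-.5,v,.146))[:2].round(4))
m=cv2.inRange(H,(17,120,60),(30,255,255))
zt=p[2]+.0416
for v in(260,266,310,316):
    xs=np.nonzero(m[v,180:340])[0]+180; print(v,xs.min(),xs.max(),Rl(plane(c,(xs.min()+xs.max())/2,v,zt))[:2].round(4))
E
python3 chk.py
```

```text
6.7 [ 0.52497136 -0.06031946  0.11789574] [[0.1326, 0.9912, 0.0002], [0.9912, -0.1326, -0.0], [-0.0, 0.0002, -1.0]] [ 0.17147378 -0.23276367 -5.85330391] [0.06785086 0.03925117 0.03787845]
5 243 283 mid tool y [0.1067 0.0032]
25 244 282 mid tool y [0.1004 0.0033]
60 245 281 mid tool y [0.0888 0.0033]
80 245 281 mid tool y [0.0819 0.0034]
95 245 280 mid tool y [0.0765 0.0032]
115 245 280 mid tool y [0.0691 0.0032]
260 204 312 [0.0134 0.0017]
266 204 311 [0.0107 0.0015]
310 206 308 [-0.0103  0.0013]
316 207 307 [-0.0133  0.0013]
```

The arm had not settled at the earlier reading. Now settled, yaw agrees, and the weight needs +1.7 mm in x and +1.5 mm in z. I'll correct that and approach to about 1 cm from the tip.

arm_command(moves=[[0.17,0,0.15,0,0,0,255],[0.37,1.49,0.15,0,0,0,255],[0.57,2.97,0.15,0,0,0,255],[0.57,2.97,0.15,0,0,0,255],[0.57,2.97,0.15,0,0,0,255],[0.57,2.97,0.15,0,0,0,255],[0.57,2.97,0.15,0,0,0,255],[0.57,2.97,0.15,0,0,0,255]])

```text
time_s: 7.55
position: [0.5305, -0.0309, 0.1193]
ee_rot: [[0.133, 0.991, 0.0], [0.991, -0.133, -0.0], [-0.0, 0.0, -1.0]]
wrist_force: [-0.3, 0.4, -6.6]
width: 0.508
finger_force: 63.4
```

```bash
python3 chk.py
```

```text
7.55 [ 0.53054937 -0.0308515   0.11933955] [[0.133, 0.9911, 0.0], [0.9911, -0.133, -0.0001], [-0.0001, 0.0, -1.0]] [-0.29914727  0.38507728 -6.60496129] [-0.01443908  0.03833327  0.04700101]
5 240 278 mid tool y [0.1071 0.0018]
25 239 278 mid tool y [0.1007 0.0017]
60 241 277 mid tool y [0.089  0.0019]
80 241 277 mid tool y [0.082  0.0019]
95 241 289 mid tool y [0.0766 0.0042]
115 241 290 mid tool y [0.0691 0.0045]
260 204 312 [0.0134 0.0017]
266 204 311 [0.0107 0.0015]
310 206 308 [-0.0103  0.0013]
316 207 307 [-0.0133  0.0013]
```

arm_command(moves=[[0.12,0.69,0,0,0,0,255],[0.17,0.99,0,0,0,0,255],[0.22,1.39,0,0,0,0,255],[0.27,1.78,0,0,0,0,255],[0.32,2.18,0,0,0,0,255],[0.37,2.58,0,0,0,0,255],[0.43,2.97,0,0,0,0,255],[0.43,2.97,0,0,0,0,255],[0.43,2.97,0,0,0,0,255],[0.43,2.97,0,0,0,0,255]])

```text
time_s: 8.6
position: [0.5349, -0.001, 0.1193]
ee_rot: [[0.133, 0.991, 0.0], [0.991, -0.133, -0.0], [-0.0, 0.0, -1.0]]
wrist_force: [-0.1, 0.3, -6.1]
width: 0.509
finger_force: 63.4
```

arm_command(moves=[[0.07,0.5,0,0,0,0,255],[0.13,0.99,0,0,0,0,255],[0.2,1.49,0,0,0,0,255],[0.27,1.98,0,0,0,0,255],[0.33,2.48,0,0,0,0,255],[0.33,2.48,0,0,0,0,255],[0.33,2.48,0,0,0,0,255],[0.33,2.48,0,0,0,0,255]])

```text
time_s: 9.4
position: [0.5382, 0.0238, 0.1193]
ee_rot: [[0.133, 0.991, 0.0], [0.991, -0.133, -0.0], [-0.0, 0.0, -1.0]]
wrist_force: [-0.5, 0.7, -5.2]
width: 0.509
finger_force: 63.4
```

arm_command(moves=[[0.04,0.3,0,0,0,0,255],[0.08,0.59,0,0,0,0,255],[0.08,0.59,0,0,0,0,255],[0.08,0.59,0,0,0,0,255]])

```text
time_s: 9.8
position: [0.539, 0.0299, 0.1193]
ee_rot: [[0.132, 0.991, 0.0], [0.991, -0.132, -0.0], [-0.0, 0.0, -1.0]]
wrist_force: [-0.0, -0.8, -6.3]
width: 0.506
finger_force: 63.4
```

arm_command(moves=[[0.03,0.2,0,0,0,0,255],[0.05,0.4,0,0,0,0,255],[0.05,0.4,0,0,0,0,255],[0.05,0.4,0,0,0,0,255]])

```text
time_s: 10.2
position: [0.5395, 0.0338, 0.1193]
ee_rot: [[0.132, 0.991, 0.0], [0.991, -0.132, -0.0], [-0.0, 0.0, -1.0]]
wrist_force: [0.2, -0.3, -6.9]
width: 0.508
finger_force: 63.4
```

arm_command(moves=[[0.03,0.2,0,0,0,0,255],[0.05,0.4,0,0,0,0,255],[0.05,0.4,0,0,0,0,255],[0.05,0.4,0,0,0,0,255]])

```text
time_s: 10.6
position: [0.54, 0.0379, 0.1193]
ee_rot: [[0.132, 0.991, 0.0], [0.991, -0.132, -0.0], [-0.0, 0.0, -1.0]]
wrist_force: [-0.1, 0.0, -6.2]
width: 0.513
finger_force: 63.4
```

arm_command(moves=[[0.02,0.15,0,0,0,0,255],[0.04,0.3,0,0,0,0,255],[0.04,0.3,0,0,0,0,255],[0.04,0.3,0,0,0,0,255]])

```text
time_s: 11.0
position: [0.5404, 0.0408, 0.1193]
ee_rot: [[0.132, 0.991, 0.0], [0.991, -0.132, -0.0], [-0.0, 0.0, -1.0]]
wrist_force: [-0.1, -0.7, -6.5]
width: 0.515
finger_force: 63.4
```

arm_command(moves=[[0.02,0.15,0,0,0,0,255],[0.04,0.3,0,0,0,0,255],[0.04,0.3,0,0,0,0,255],[0.04,0.3,0,0,0,0,255]])

```text
time_s: 11.4
position: [0.5408, 0.0438, 0.1193]
ee_rot: [[0.132, 0.991, 0.0], [0.991, -0.132, -0.0], [-0.0, 0.0, -1.0]]
wrist_force: [0.6, -0.2, -6.0]
width: 0.506
finger_force: 63.4
```

arm_command(moves=[[0.02,0.15,0,0,0,0,255],[0.04,0.3,0,0,0,0,255],[0.04,0.3,0,0,0,0,255],[0.04,0.3,0,0,0,0,255]])

```text
time_s: 11.8
position: [0.5412, 0.0468, 0.1193]
ee_rot: [[0.132, 0.991, 0.0], [0.991, -0.132, -0.0], [-0.0, 0.0, -1.0]]
wrist_force: [0.0, -0.4, -6.3]
width: 0.507
finger_force: 63.4
```

arm_command(moves=[[0.02,0.15,0,0,0,0,255],[0.04,0.3,0,0,0,0,255],[0.04,0.3,0,0,0,0,255],[0.04,0.3,0,0,0,0,255]])

```text
time_s: 12.2
position: [0.5416, 0.0498, 0.1193]
ee_rot: [[0.132, 0.991, 0.0], [0.991, -0.132, -0.0], [-0.0, 0.0, -1.0]]
wrist_force: [-0.4, -0.1, -6.9]
width: 0.507
finger_force: 63.4
```

arm_command(moves=[[0.02,0.15,0,0,0,0,255],[0.04,0.3,0,0,0,0,255],[0.04,0.3,0,0,0,0,255],[0.04,0.3,0,0,0,0,255]])

```text
time_s: 12.6
position: [0.542, 0.0528, 0.1193]
ee_rot: [[0.132, 0.991, 0.0], [0.991, -0.132, -0.0], [-0.0, 0.0, -1.0]]
wrist_force: [-0.9, 0.3, -7.0]
width: 0.506
finger_force: 63.4
```

arm_command(moves=[[0.02,0.15,0,0,0,0,255],[0.04,0.3,0,0,0,0,255],[0.04,0.3,0,0,0,0,255],[0.04,0.3,0,0,0,0,255]])

```text
time_s: 13.0
position: [0.5424, 0.0558, 0.1193]
ee_rot: [[0.132, 0.991, -0.0], [0.991, -0.132, -0.0], [-0.0, -0.0, -1.0]]
wrist_force: [0.0, 0.2, -6.0]
width: 0.51
finger_force: 63.4
```

arm_command(moves=[[0.02,0.15,0,0,0,0,255],[0.04,0.3,0,0,0,0,255],[0.04,0.3,0,0,0,0,255],[0.04,0.3,0,0,0,0,255]])

```text
time_s: 13.4
position: [0.5428, 0.0588, 0.1194]
ee_rot: [[0.132, 0.991, 0.0], [0.991, -0.132, -0.0], [-0.0, 0.0, -1.0]]
wrist_force: [0.2, -0.3, -6.5]
width: 0.511
finger_force: 63.4
```

arm_command(moves=[[0.02,0.15,0,0,0,0,255],[0.04,0.3,0,0,0,0,255],[0.04,0.3,0,0,0,0,255],[0.04,0.3,0,0,0,0,255]])

```text
time_s: 13.8
position: [0.5426, 0.0612, 0.1187]
ee_rot: [[0.132, 0.991, -0.002], [0.991, -0.132, -0.001], [-0.001, -0.001, -1.0]]
wrist_force: [-0.3, -4.5, -11.2]
width: 0.51
finger_force: 63.1
```

The front edge has met the ball at y≈0.061, with a push of 4.5 N. I'll ride over it in small steps; home should be near y≈0.078.

arm_command(moves=[[0.01,0.1,0,0,0,0,255],[0.03,0.2,0,0,0,0,255],[0.03,0.2,0,0,0,0,255],[0.03,0.2,0,0,0,0,255]])

```text
time_s: 14.2
position: [0.5427, 0.0623, 0.1187]
ee_rot: [[0.132, 0.991, -0.002], [0.991, -0.132, -0.003], [-0.003, -0.002, -1.0]]
wrist_force: [-1.4, -7.8, -10.6]
width: 0.506
finger_force: 63.1
```

arm_command(moves=[[0.01,0.1,0,0,0,0,255],[0.03,0.2,0,0,0,0,255],[0.03,0.2,0,0,0,0,255],[0.03,0.2,0,0,0,0,255]])

```text
time_s: 14.6
position: [0.5431, 0.065, 0.1187]
ee_rot: [[0.132, 0.991, -0.002], [0.991, -0.132, -0.001], [-0.002, -0.002, -1.0]]
wrist_force: [-0.3, -5.2, -10.4]
width: 0.508
finger_force: 63.1
```

arm_command(moves=[[0.02,0.15,0,0,0,0,255],[0.04,0.3,0,0,0,0,255],[0.07,0.5,0,0,0,0,255],[0.07,0.5,0,0,0,0,255],[0.07,0.5,0,0,0,0,255]])

```text
time_s: 15.1
position: [0.5441, 0.0715, 0.1187]
ee_rot: [[0.133, 0.991, -0.001], [0.991, -0.133, 0.001], [0.001, -0.001, -1.0]]
wrist_force: [-0.3, -0.0, -14.5]
width: 0.512
finger_force: 62.8
```

arm_command(moves=[[0.02,0.15,0,0,0,0,255],[0.04,0.3,0,0,0,0,255],[0.04,0.3,0,0,0,0,255],[0.04,0.3,0,0,0,0,255]])

```text
time_s: 15.5
position: [0.5447, 0.0752, 0.1192]
ee_rot: [[0.133, 0.991, -0.0], [0.991, -0.133, 0.003], [0.003, -0.001, -1.0]]
wrist_force: [-1.1, 5.6, -15.7]
width: 0.511
finger_force: 62.8
```

arm_command(moves=[[0.01,0.1,0,0,0,0,255],[0.02,0.15,0,0,0,0,255],[0.02,0.15,0,0,0,0,255],[0.02,0.15,0,0,0,0,255]])

```text
time_s: 15.9
position: [0.5448, 0.0755, 0.1193]
ee_rot: [[0.133, 0.991, -0.0], [0.991, -0.133, 0.0], [0.0, -0.001, -1.0]]
wrist_force: [-0.9, 3.2, -15.6]
width: 0.509
finger_force: 62.8
```

The click: the push has turned negative (drawn in, +5.6 then +3.2 N). I'll ease forward in half-millimetres to the zero crossing.

arm_command(moves=[[0.01,0.05,0,0,0,0,255],[0.01,0.05,0,0,0,0,255],[0.01,0.05,0,0,0,0,255]])

```text
time_s: 16.2
position: [0.5449, 0.0756, 0.1192]
ee_rot: [[0.133, 0.991, -0.001], [0.991, -0.133, -0.0], [-0.0, -0.001, -1.0]]
wrist_force: [-2.4, 2.4, -15.5]
width: 0.507
finger_force: 62.8
```

arm_command(moves=[[0.01,0.05,0,0,0,0,255],[0.01,0.05,0,0,0,0,255],[0.01,0.05,0,0,0,0,255]])

```text
time_s: 16.5
position: [0.5454, 0.0762, 0.1194]
ee_rot: [[0.133, 0.991, 0.0], [0.991, -0.133, -0.0], [-0.0, 0.0, -1.0]]
wrist_force: [-1.2, 2.1, -15.3]
width: 0.51
finger_force: 62.9
```

arm_command(moves=[[0,0.05,0,0,0,0,255],[0,0.05,0,0,0,0,255],[0,0.05,0,0,0,0,255]])

```text
time_s: 16.8
position: [0.5462, 0.0776, 0.1198]
ee_rot: [[0.133, 0.991, 0.002], [0.991, -0.133, 0.002], [0.002, 0.002, -1.0]]
wrist_force: [-0.1, 5.4, -14.5]
width: 0.507
finger_force: 62.8
```

arm_command(moves=[[0,0.05,0,0,0,0,255],[0,0.05,0,0,0,0,255],[0,0.05,0,0,0,0,255]])

```text
time_s: 17.1
position: [0.5462, 0.0777, 0.1198]
ee_rot: [[0.133, 0.991, 0.002], [0.991, -0.133, 0.001], [0.001, 0.002, -1.0]]
wrist_force: [1.3, 5.8, -13.8]
width: 0.509
finger_force: 62.9
```

arm_command(moves=[[0,0.05,0,0,0,0,255],[0,0.05,0,0,0,0,255],[0,0.05,0,0,0,0,255]])

```text
time_s: 17.4
position: [0.5459, 0.0782, 0.1197]
ee_rot: [[0.133, 0.991, 0.002], [0.991, -0.133, 0.001], [0.001, 0.002, -1.0]]
wrist_force: [3.1, 6.0, -14.2]
width: 0.507
finger_force: 62.9
```

arm_command(moves=[[0,0.05,0,0,0,0,255],[0,0.05,0,0,0,0,255],[0,0.05,0,0,0,0,255]])

```text
time_s: 17.7
position: [0.5458, 0.0787, 0.12]
ee_rot: [[0.133, 0.991, 0.002], [0.991, -0.133, 0.001], [0.001, 0.001, -1.0]]
wrist_force: [0.8, 6.2, -11.0]
width: 0.51
finger_force: 63.2
```

arm_command(moves=[[0.01,0.05,0,0,0,0,255],[0.01,0.05,0,0,0,0,255],[0.01,0.05,0,0,0,0,255]])

```text
time_s: 18.0
position: [0.5458, 0.0788, 0.1199]
ee_rot: [[0.133, 0.991, 0.001], [0.991, -0.133, 0.0], [0.0, 0.001, -1.0]]
wrist_force: [0.3, 4.7, -9.1]
width: 0.508
finger_force: 63.2
```

arm_command(moves=[[0.01,0.05,0,0,0,0,255],[0.01,0.05,0,0,0,0,255],[0.01,0.05,0,0,0,0,255]])

```text
time_s: 18.3
position: [0.5458, 0.0789, 0.1196]
ee_rot: [[0.133, 0.991, 0.001], [0.991, -0.133, -0.001], [-0.0, 0.001, -1.0]]
wrist_force: [1.2, 2.2, -7.6]
width: 0.512
finger_force: 63.4
```

arm_command(moves=[[0.0,0.05,0,0,0,0,255],[0.0,0.05,0,0,0,0,255],[0.0,0.05,0,0,0,0,255],[0.0,0.05,0,0,0,0,255]])

```text
time_s: 18.7
position: [0.5454, 0.0793, 0.1193]
ee_rot: [[0.132, 0.991, -0.0], [0.991, -0.132, -0.001], [-0.001, -0.0, -1.0]]
wrist_force: [1.0, -0.5, -7.0]
width: 0.507
finger_force: 63.5
```

Push is zero at y=0.0793, after a rise, a draw-in and a return to zero, about 18 mm past first contact. The weight is home, so I release.

arm_command(moves=[[0,0,0,0,0,0,90],[0,0,0,0,0,0,60],[0,0,0,0,0,0,0],[0,0,0,0,0,0,0],[0,0,0,0,0,0,0],[0,0,0,0,0,0,0],[0,0,0,0,0,0,0]], newtons=20)

```text
time_s: 19.4
position: [0.5455, 0.0798, 0.1194]
ee_rot: [[0.133, 0.991, 0.0], [0.991, -0.133, 0.0], [0.0, 0.0, -1.0]]
wrist_force: [0.3, -0.0, -0.2]
width: 1.0
finger_force: 0.0
```

arm_command(moves=[[0,0,2,0,0,0,0],[0,0,4,0,0,0,0],[0,0,7,0,0,0,0],[0,0,10,0,0,0,0],[0,0,12,0,0,0,0],[0,0,12,0,0,0,0],[0,0,12,0,0,0,0],[0,0,12,0,0,0,0]])

```text
time_s: 20.2
position: [0.5447, 0.0796, 0.2377]
ee_rot: [[0.133, 0.991, -0.003], [0.991, -0.133, -0.0], [-0.001, -0.003, -1.0]]
wrist_force: [-0.6, 0.1, 0.1]
width: 0.999
finger_force: 0.0
```

Run:
```python
from h import *
s=ctrl.read_state();p=s['position'];R=s['ee_rot'];print(s['time_s'],p,s['wrist_force'],s['width'])
c=shot('wrist');t=shot('top')
H=cv2.cvtColor(c['image'],cv2.COLOR_RGB2HSV);m=cv2.inRange(H,(17,120,60),(30,255,255))
print('pred weight centre px if unmoved',proj(c,[.5450,.0756,.161]))
a=cv2.resize(c['image'][:,:,::-1],(560,420),interpolation=2);b=cv2.resize(t['image'][130:235,165:445,::-1],(560,180*560//560),interpolation=2)
cv2.imwrite('pics/end.png',np.vstack([a,b]))
```

```text
20.2 [0.54466686 0.07964987 0.23774609] [-0.62669435  0.05002537  0.12160262] 0.9990673850657256
pred weight centre px if unmoved [256.87566712 205.73569369]
```

View pics/end.png

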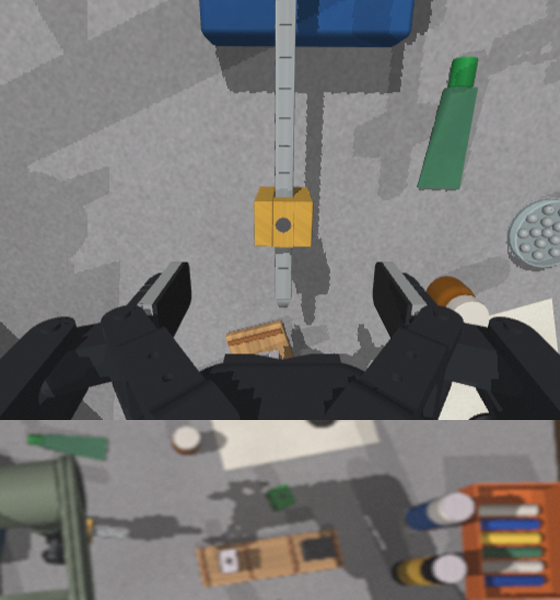

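The picture shows the brass weight on the bar with its dot at (283,225), within half a pixel along the bar of where I released it. The aluminium and steel weights are still in the rack, and the bystanders have not moved. I'm handing in the job.

```bash
python3 -c "
from cell import ctrl
print(ctrl.close_job())"
```

```text
the job is handed in; nothing more can be done
None
```

The brass weight is on the load lever, clicked home over the ball and released with the gripper clear. The other two weights are still in the rack, nothing else shifted in the last picture, and I handed the job in at about 20 s.

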